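Spring check of a tube-block tilt plate

ROBOT

A 7-joint arm with a two-finger parallel gripper is mounted at the origin on the work surface. World frame = base frame: x ahead of the robot, y to its left, z up, the work surface at z = 0. Lengths are in m, angles in rad, forces in N, time in s.
With the tool pointing down it reaches from about 0.4 to 0.85 m from the base axis. Payload 4.5 kg.
Tool frame: the origin (TCP) lies midway between the tips of the shut fingers; the grasp point (between the pads) lies behind it (r.grip_point_offset is the z of the grasp point in the tool frame, in m); z points along the fingers, y is the line along which they close (so a half turn about z gives the same grasp; the last joint's range is limited). The gripper opens to 88 mm and grips with 3 to 60 N. Pads are 18 mm wide; open, the fingers measure 123 mm over their backs; the gripper's body (75 mm by 187 mm) begins 45 mm behind the grasp point.
Start: joints at [-1.075, 0.689, -0.195, 1.565, 0.157, 0.902, -0.215], TCP at [0.278, 0.56, 0.239] pointing down, gripper open.
Joint ranges: [-3.01, 3.01], [-0.46, 2.08], [-1.47, 1.51], [0.13, 2.56], [-1, 4.14], [0.04, 2.09], [-2.66, 2.66]. Speed limits (rad/s): [2.57, 2.57, 3.14, 3.14, 3.14, 3.14, 3.14].

INTERFACE

Orientations are given as a unit quaternion [x, y, z, w].
In Python, from plant import r, optics, workorder gives the robot as it stands.
- The arm moves only by the shell command python3 -m creep 'ROWS' [FORCE]. ROWS is JSON, a list of rows, each an object of numbers: "grip": the gripper command: -1 is shut, 1 is fully open, values between are in proportion; "tx", "ty", "tz": the shift along the tool's x, y, z in cm; "spin": the turn about the tool's z in degrees. In form: [{"grip": .., "tx": .., "ty": .., "tz": .., "spin": ..}, ...]. A call has 1 to 8 rows; each row shifts and turns the commanded pose from where the row before left it, along the tool's axes as they then stand; what a row does not reach is not made up. A row lasts 1/12 s, in which the tool goes at most 41.7 mm and 7.16 degrees, less where a joint would pass 70% of its speed; a pose out of reach is approached as far as the arm can. A call with a gripper value outside its range is refused whole. The fingers move at their own pace and stop on an object; FORCE is the grip in N (left out, the last holds). Time passes only in rows, so rows that do not move let the fingers close. It gives the time, the measured TCP pose, the force, the opening and the grip force at its end, in the units of the state.
- r.get_state(): the state, without advancing time (a new reading comes with each control period).
- optics.snapshot(name): name is "scene" or "top" or "wrist"; returns (picture, depth): 480x640x3 uint8, red, green, blue; 480x640 float32, m along the optical axis (not along the pixel's ray), 0 where there is no reading.
- optics.get_calibration(name): a dict with "fx", "fy", "cx", "cy" (pixels), "extrinsics" (4x4, takes a point from world to camera coordinates). Camera axes: x right, y down, z forward; pixel columns grow to the right and rows downward; lengths in m; the calibration is good to about 2 mm. A picture is of the moment at which its call begins: read the wrist's pose just before it. get_calibration takes no time and is no camera call; for the wrist camera it gives the pose at the moment of the call.
- workorder.finish_job(): hands the job in; it is judged then, once.
The state is a dict: "clock": time; "q": joint angles; "qd": joint speeds; "joint_torque": joint torques, N m; "tool_pos": TCP position; "eef_rot": TCP orientation; "contact_force": force on the tool from outside, world axes, zero at the start; "moment": the same for the moment, N m; "opening": opening from 0.0 (shut) to 1.0 (fully open); "finger_force": force on a finger pad.
Only numpy, scipy, OpenCV 4.12 (cv2) and the standard library are available. Lean on these libraries where they do the work, as an engineer would, in place of code of your own. Each camera call takes 0.05 s, during which the arm holds its last target. There are 200 camera calls.

TASK

Check the two springs of the tube block's tilt plate, one corner at a time, by pressing with a fingertip. Push the round thumb pad down until its pointer is level with the black mark on its scale, without going clearly past it, keep it there about a second, then let go so that the corner springs back up; afterwards do the same with the square thumb pad. Only press: leave the marks as they are set, do not pull the plate up, pick up or push away anything standing around, and finish with both corners back up.

Things in the scene. Friction and masses are not known exactly. Their poses are not given: they have to be found in the camera images.
- mount: Tilt mount bolted to the bench. Green base 190 x 190 x 12 mm; aluminium plate 150 x 160 x 10 mm, top at 70 mm, on a ball pivot at (-60, 0, 65) mm and springs under its two far corners; steel tube block on it, 60 x 66 mm, top at 90 mm, over 40 mm from the pad centres. Origin on the bench under the base's middle; x to the edge with the pads at (60, 65) round and (60, -65) mm square, z up.
- pad_round (a point): Centre of the top face of the thumb pad (a disc 28 mm across, 8 mm thick, dark steel) on the left (+y of the mount) far corner of the tilting plate; 78 mm above the bench when the plate is level. Sinks when pressed; pressing it leaves the other pad where it is.
- pad_square (a point): Centre of the top face of the thumb pad (a 28 x 28 mm square, 8 mm thick, dark steel) on the right (-y of the mount) far corner of the tilting plate; 78 mm above the bench when the plate is level. Sinks when pressed; pressing it leaves the other pad where it is.
- pointer_round (a point): Outer tip of the pointer at the round-pad corner: a straight dark steel rod 5 mm thick, fixed to the plate, pointing away from the pad. 65 mm above the bench at rest. The tip is 206 mm and the pad centre 114 mm from the corner's tilt axis, so the tip sinks 1.8 times as far as the pad. It rises up to 10 mm while the other pad is pressed.
- pointer_square (a point): Outer tip of the pointer at the square-pad corner: a straight dark steel rod 5 mm thick, fixed to the plate, pointing away from the pad. 65 mm above the bench at rest. The tip is 206 mm and the pad centre 114 mm from the corner's tilt axis, so the tip sinks 1.8 times as far as the pad. It rises up to 10 mm while the other pad is pressed.
- mark_round (a point): Scale mark of the round-pad corner: middle of the inner end of a black clip (bar 4 mm thick, 16 mm long) on the upright white scale board (56 mm wide, 4 mm thick, top at 98 mm) beside that pointer. It sits just beyond the pointer's tip, 22 to 40 mm below the tip's rest height. z is up. The pointer is on the mark when both are at the same height.
- mark_square (a point): Scale mark of the square-pad corner: middle of the inner end of a black clip (bar 4 mm thick, 16 mm long) on the upright white scale board (56 mm wide, 4 mm thick, top at 98 mm) beside that pointer. It sits just beyond the pointer's tip, 22 to 40 mm below the tip's rest height. z is up. The pointer is on the mark when both are at the same height.
- tilt_round (a joint): Tilt of the round-pad corner about its own axis (rad): 0 at rest, grows as that pad is pressed down (0.1 = pad 11 mm lower), hard stop at 0.26. The spring brings it back by itself; about 39 N per rad at the pad, so 4 to 8 N holds it at the mark.
- tilt_square (a joint): Tilt of the square-pad corner about its own axis (rad): 0 at rest, grows as that pad is pressed down (0.1 = pad 11 mm lower), hard stop at 0.26. The spring brings it back by itself; about 39 N per rad at the pad, so 4 to 8 N holds it at the mark.
- vial_a: Bystander, loose, to be left alone: capped clear vial 22 mm across, 46 mm tall, standing beyond the pads. Origin under its centre.
- vial_b: Bystander, loose, to be left alone: capped amber vial 22 mm across, 46 mm tall, standing beyond the pads. Origin under its centre.
- beaker: Bystander, loose, to be left alone: small glass beaker 52 mm across, 60 mm tall, beside the mount on the round pad's side. Origin under its centre.
- driver: Bystander, loose, to be left alone: screwdriver 150 mm long lying on the bench beside the mount on the square pad's side; origin at its middle, on the bench.
- bottle: Bystander, loose, to be left alone: amber reagent bottle 56 mm across, 110 mm tall, beyond the pads, on the round pad's side. Origin under its centre.
- wash_bottle: Bystander, loose, to be left alone: white bottle 50 mm across, 105 mm tall, beyond the pads, on the square pad's side. Origin under its centre.

How it is judged:
By the outcome, as a careful person would: the job done as asked, in the order asked, and still so for the second after the job is handed in, with the robot touching nothing.
It also fails if it takes over 56 s, if anything falls off the work surface, if the arm or the gripper's body presses on something with over 40 N, if the wrist force passes 120 N, or if a joint passes its speed limit or range.

## Working session

There is one attempt and no reset: what is moved stays moved. The work goes in short steps, Python scripts to look and compute and a shell command to move; the robot and the scene stay as the last step left them, time stands still between calls to the robot, and variables do not carry over. Pictures are saved under pics/ and viewed, at most 10 in all, crops included, and the job is handed in when it is done.

```bash
mkdir -p pics; ls; python3 - <<'E'
from plant import r, optics
import cv2,numpy as np
s=r.get_state();print(s,r.grip_point_offset)
for n in("scene","top"):
    p,d=optics.snapshot(n);cv2.imwrite(f"pics/{n}0.png",p[:,:,::-1]);np.save(f"pics/{n}0.npy",d)
    c=optics.get_calibration(n);print(n,c)
E
```

```text
pics
{'clock': 0.0, 'q': array([-1.07519111,  0.68997945, -0.19448815,  1.56634607,  0.15727747,
        0.90246824, -0.21507136]), 'qd': array([0.00058846, 0.00041833, 0.00025648, 0.0001757 , 0.00046728,
       0.00024738, 0.00047748]), 'joint_torque': array([-1.18175435e-04, -5.27560365e+01, -1.26682553e+00, -1.53428292e+01,
       -5.26527269e-02,  6.42482046e-03,  1.70771400e-04]), 'tool_pos': array([0.27824961, 0.55894493, 0.23791165]), 'eef_rot': array([ 2.28817541e-01,  9.73468906e-01, -8.95257505e-04, -1.45258453e-04]), 'contact_force': array([ 0.07052803, -0.06541151, -0.40040442]), 'moment': array([0.00932158, 0.01996562, 0.02554502]), 'finger_force': 0.0, 'opening': 1.0008085530663584} -0.0187
scene {'fx': 560.5504723292771, 'fy': 560.5504723292771, 'cx': 325.7922120325537, 'cy': 240.24211969187408, 'extrinsics': array([[ 0.48663111,  0.87338535, -0.01970243, -0.31482831],
       [ 0.63826229, -0.37084398, -0.67460803, -0.32137916],
       [-0.5964993 ,  0.31570994, -0.73791315,  1.29669237],
       [ 0.        ,  0.        ,  0.        ,  1.        ]])}
top {'fx': 457.3257028762675, 'fy': 457.3257028762675, 'cx': 312.59177892440863, 'cy': 249.0697885524166, 'extrinsics': array([[ 0.0164812 , -0.99985065, -0.0052008 ,  0.04494952],
       [-0.98690051, -0.01543241, -0.16059023,  0.61158132],
       [ 0.16048598,  0.00777939, -0.98700746,  0.65297307],
       [ 0.        ,  0.        ,  0.        ,  1.        ]])}
```

View pics/scene0.png

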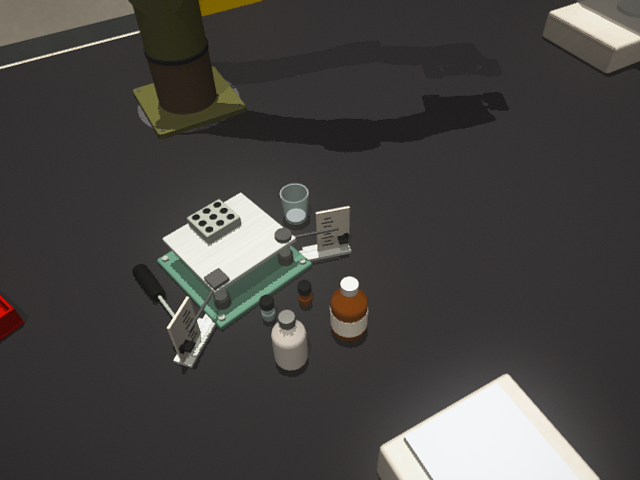

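View pics/top0.png

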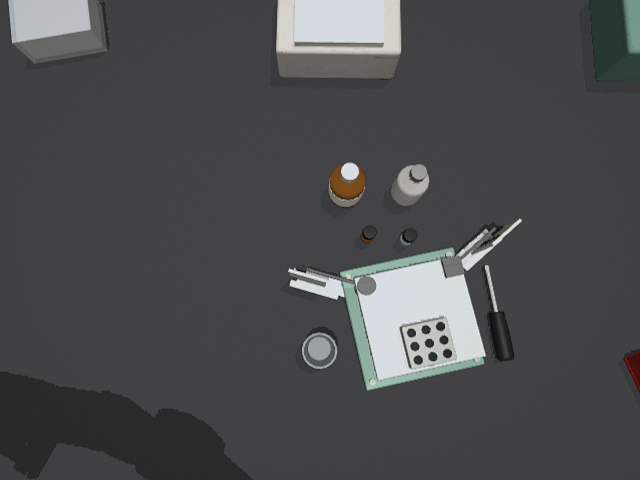

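```bash
cat > h.py <<'E'
import numpy as np,cv2
from plant import r,optics
def ray(c,u,v):
    E=c["extrinsics"];R=E[:3,:3];o=-R.T@E[:3,3]
    return o,R.T@np.array([(u-c["cx"])/c["fx"],(v-c["cy"])/c["fy"],1])
def onz(c,u,v,z):
    o,d=ray(c,u,v);return o+d*(z-o[2])/d[2]
def proj(c,p):
    q=c["extrinsics"]@np.append(p,1);return np.array([c["fx"]*q[0]/q[2]+c["cx"],c["fy"]*q[1]/q[2]+c["cy"]])
def tri(c1,p1,c2,p2):
    o1,d1=ray(c1,*p1);o2,d2=ray(c2,*p2)
    t=np.linalg.lstsq(np.c_[d1,-d2],o2-o1,rcond=None)[0]
    a,b=o1+d1*t[0],o2+d2*t[1];return (a+b)/2,np.linalg.norm(a-b)
def crop(img,x,y,w,h,k):return cv2.resize(img[y:y+h,x:x+w],None,fx=k,fy=k,interpolation=cv2.INTER_CUBIC)
E
python3 - <<'E'
from h import *
s=cv2.imread("pics/scene0.png");t=cv2.imread("pics/top0.png")
a=np.hstack([crop(s,275,200,80,70,5),crop(s,160,265,80,105,5)[175:525]])
b=np.hstack([crop(t,280,255,80,50,5),crop(t,445,210,80,50,5)])
cv2.imwrite("pics/c1.png",np.clip(np.vstack([a,b])*1.5,0,255))
C=optics.get_calibration("top");S=optics.get_calibration("scene")
for n,p,q in(("round",(367,286),(283,236)),("square",(453,266),(217,278))):
    print(n,onz(C,*p,.078),onz(S,*q,.078))
E
```

```text
round [ 0.55302828 -0.02540621  0.078     ] [ 0.55921319 -0.0277396   0.078     ]
square [ 0.58429038 -0.15111686  0.078     ] [ 0.58666629 -0.15160584  0.078     ][ WARN:0@0.148] global loadsave.cpp:1063 imwrite_ Unsupported depth image for selected encoder is fallbacked to CV_8U.
```

View pics/c1.png

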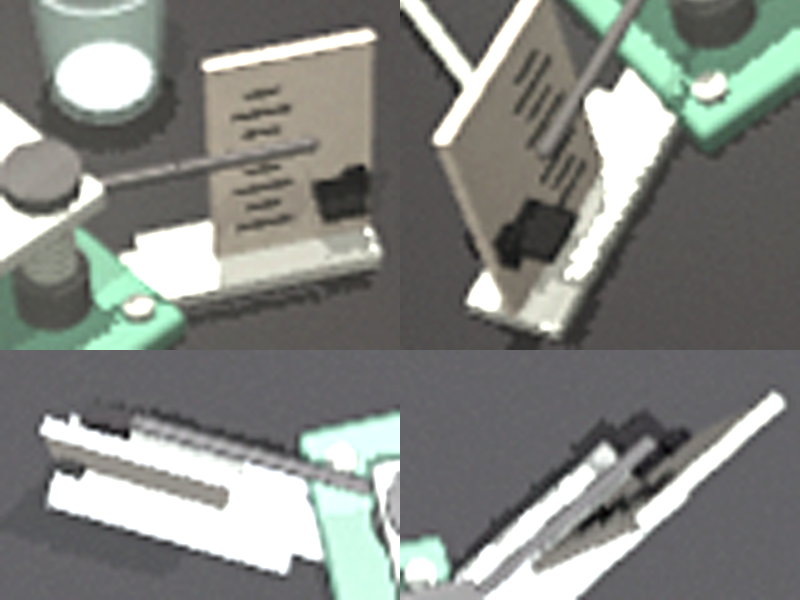

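Pads are at round ≈(0.556,−0.027) and square ≈(0.586,−0.151), 129 mm apart (130 expected). In the crop, the black clips sit below the pointer tips: the round one at scene ≈(338,238), the square one near (185,348). I'll move over the round pad and look closer.

```bash
python3 -m creep '[{"grip":-1,"tx":-3,"ty":-2.3,"tz":0,"spin":0},{"grip":-1,"tx":-3,"ty":-2.3,"tz":0,"spin":0},{"grip":-1,"tx":-3,"ty":-2.3,"tz":0,"spin":0},{"grip":-1,"tx":-3,"ty":-2.3,"tz":0,"spin":0},{"grip":-1,"tx":-3,"ty":-2.3,"tz":0,"spin":0},{"grip":-1,"tx":-3,"ty":-2.3,"tz":0,"spin":0},{"grip":-1,"tx":-3,"ty":-2.3,"tz":0,"spin":0},{"grip":-1,"tx":-3,"ty":-2.3,"tz":0,"spin":0}]' 10
```

```text
clock: 0.77
tool_pos: [0.4117, 0.286, 0.2385]
eef_rot: [0.229, 0.973, -0.0, -0.0]
contact_force: [1.1, 0.4, -0.5]
opening: 0.417
finger_force: 0.0
```

```bash
python3 -m creep '[{"grip":-1,"tx":-3,"ty":-2.3,"tz":0,"spin":0},{"grip":-1,"tx":-3,"ty":-2.3,"tz":0,"spin":0},{"grip":-1,"tx":-3,"ty":-2.3,"tz":0,"spin":0},{"grip":-1,"tx":-3,"ty":-2.3,"tz":0,"spin":0},{"grip":-1,"tx":-3,"ty":-2.3,"tz":0,"spin":0},{"grip":-1,"tx":-3,"ty":-2.3,"tz":0,"spin":0},{"grip":-1,"tx":-3,"ty":-2.3,"tz":0,"spin":0},{"grip":-1}]'
python3 - <<'E'
from h import *
print(r.get_state()["tool_pos"],r.get_state()["opening"])
c=optics.get_calibration("wrist");p,d=optics.snapshot("wrist");cv2.imwrite("pics/w0.png",p[:,:,::-1]);np.save("pics/w0.npy",d)
import pickle;pickle.dump(c,open("pics/w0.pkl","wb"))
E=c["extrinsics"];print(-E[:3,:3].T@E[:3,3],E[2,:3])
E
```

```text
[0.41167155 0.28601146 0.23853763] 0.41714353280941996
[0.35350733 0.31590144 0.38428794] [ 0.22772093 -0.11389848 -0.96704204]$[7]: bad value
```

View pics/w0.png

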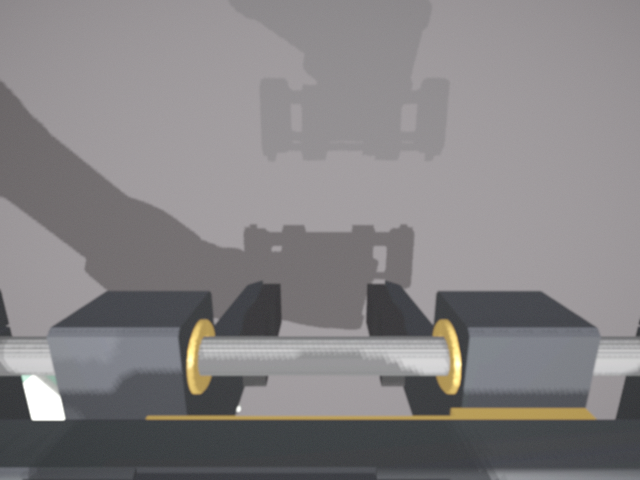

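Row refused because all keys are needed; the wrist view so far shows only bench and fingers, which fill rows >280. I'll move above the round scale so it falls in the upper half of the picture.

```bash
python3 -m creep '[{"grip":-1,"tx":-3.4,"ty":-1.6,"tz":0,"spin":0},{"grip":-1,"tx":-3.4,"ty":-1.6,"tz":0,"spin":0},{"grip":-1,"tx":-3.4,"ty":-1.6,"tz":0,"spin":0},{"grip":-1,"tx":-3.4,"ty":-1.6,"tz":0,"spin":0},{"grip":-1,"tx":-3.4,"ty":-1.6,"tz":0,"spin":0},{"grip":-1,"tx":-3.4,"ty":-1.6,"tz":0,"spin":0},{"grip":-1,"tx":-3.4,"ty":-1.6,"tz":0,"spin":0},{"grip":-1,"tx":-3.4,"ty":-1.6,"tz":0,"spin":0}]'
python3 - <<'E'
from h import *
print(r.get_state()["tool_pos"],r.get_state()["opening"])
c=optics.get_calibration("wrist");p,d=optics.snapshot("wrist");cv2.imwrite("pics/w1.png",p[:,:,::-1]);np.save("pics/w1.npy",d)
import pickle;pickle.dump(c,open("pics/w1.pkl","wb"))
E
```

```text
clock: 1.48
tool_pos: [0.5985, 0.0506, 0.2384]
eef_rot: [0.229, 0.973, -0.0, -0.0]
contact_force: [0.5, 0.3, -0.2]
opening: 0.007
finger_force: 0.0
[0.59845214 0.05056607 0.23838697] 0.006562485085928171
```

View pics/w1.png

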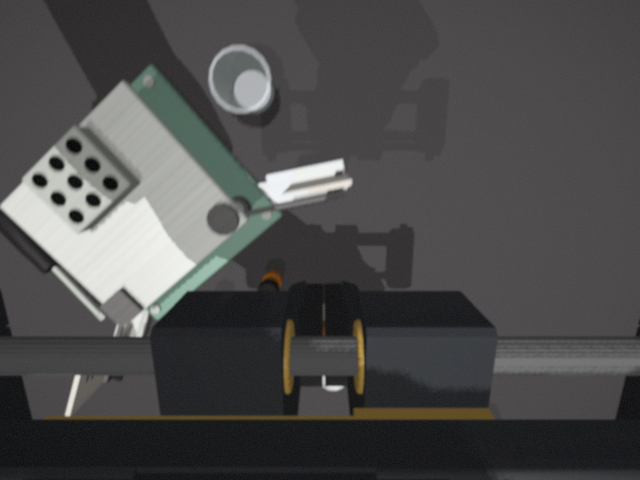

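Round pad at wrist (222,219), square pad (122,303), pointer from (250,212) to ~(335,200), clip near (345,190). Reading heights from the depth there and in the scene picture.

```bash
python3 - <<'E'
from h import *
import pickle
np.set_printoptions(linewidth=250,suppress=True)
def zmap(c,d,x0,x1,y0,y1):
    out=np.zeros((y1-y0,x1-x0,3))
    for v in range(y0,y1):
        for u in range(x0,x1):
            o,k=ray(c,u,v);out[v-y0,u-x0]=o+k*d[v,u]
    return out
c=pickle.load(open("pics/w1.pkl","rb"));d=np.load("pics/w1.npy")
print("pads",onz(c,222,219,.078),onz(c,122,303,.078))
z=zmap(c,d,328,358,172,212);print("wrist z mm");print((z[::2,::1,2]*1000).round().astype(int))
c=optics.get_calibration("scene");d=np.load("pics/scene0.npy");im=cv2.imread("pics/scene0.png").max(2)
for (x0,x1,y0,y1) in((330,354,225,250),(175,200,330,357)):
    z=zmap(c,d,x0,x1,y0,y1);print("scene",x0,y0);print((z[...,2]*1000).round().astype(int));print(im[y0:y1,x0:x1])
E
```

```text
pads [ 0.55370735 -0.02391871  0.078     ] [ 0.58054207 -0.14578246  0.078     ]
wrist z mm
[[  7   5   6   6   6   5   7   6  40  39  39  40  39  39  40  39  40  29  30   1   0   1   0  -1   0  -1  -1   0  -1  -1]
 [  8  10  14  16  21  23  25  27  32  38  39  40  41  43  46  49  50  52  54  58  61   0   0   0  -1  -1   1   0   0   1]
 [ 35  38  40  43  46  48  51  52  55  57  59  64  64  66  68  69  71  74  77  78  80  81  83  -1  -1  -1   0   1   0   0]
 [ 59  61  63  66  67  70  72  74  76  78  80  82  84  86  88  90  91  92  95  96  98  98  98  97  -1   1  -1   1  -1   0]
 [ 79  82  83  85  87  89  91  94  94  97  98  99  97  97  97  97  98  97  98  98  97  98  98  98  98   0   0   0  -2  -1]
 [ 96  96  97  99  97  98  96  98  97  99  98  98  97  99  98  97  97  99  98  96  98  99  97  99  97  -2  -2  -1  -1   0]
 [ 99  97  97  99  98  97  97  97  98  98  98 100  99  96  98  97   5   6   6   6  -1   0   1  -2  -1  -1  -1  -1  -1   0]
 [ 98  98  99 100  98  98  36  36  34  35 384  36  34  35  35  34   7   4   6   6   1  -1   0   0   0   0   0   0  -1   0]
 [ 33  33  36  35  35  3
[... 10021 characters left out ...]
  21  20  19  18  24  27  27  29  34  34  25  35 101 115 145 218 229 225 235 160]
 [ 30  85 107  95  59  29  19  20  18  38  46  39  34  28  24  19  80 111 112 196 226 225 229 225 139]
 [ 55  69  97 101  71  32  22  19  16  60  82  74  68  53  49  57 105 117 109 136 207 226 236 156  80]
 [ 53  67 107 110  93  60  47  37  33  73  84  83  83  86 106 114 116 112 142 216 228 232 227 139  76]
 [ 49 122 158 119  95  85  83  74  66  79  83  80  80  96 111 114 115 110 215 218 226 226 147  82  66]
 [ 73 208 222 142  91  84  83  82  81  82  80  81  82 104 112 121 116 109 195 143 194 151  89  76  50]
 [171 244 251 182 106  87  82  82  83  83  80  82  93 107 119 147 132 119 115 108 111  98  80  57  35]]
```

Depth is clear: clip tops are flat at 35.2 mm (round) and 39.7 mm (square), and the resting rod top is ~67 mm (65 + 2.5). So the mark centres are ≈33.2 and 37.7 mm, and the tips must sink ≈31.8 and 27.4 mm, both within 22–40. When pressed, the rod-top depth at the tip should read ≈35.7 and ≈40.2. Now going over the round pad.

```bash
python3 -m creep '[{"grip":-1,"tx":0.2,"ty":-2.8,"tz":0,"spin":0},{"grip":-1,"tx":0.2,"ty":-2.8,"tz":0,"spin":0},{"grip":-1,"tx":0,"ty":-2.8,"tz":0,"spin":0},{"grip":-1,"tx":0,"ty":0,"tz":3.2,"spin":0},{"grip":-1,"tx":0,"ty":0,"tz":3.2,"spin":0},{"grip":-1,"tx":0,"ty":0,"tz":3.2,"spin":0},{"grip":-1,"tx":0,"ty":0,"tz":3.2,"spin":0},{"grip":-1,"tx":0,"ty":0,"tz":0,"spin":0}]' 
python3 - <<'E'
from h import *
p,d=optics.snapshot("scene");cv2.imwrite("pics/s1.png",crop(p[:,:,::-1],140,130,240,230,2.5));print(r.get_state()["tool_pos"],r.get_state()["contact_force"])
E
```

```text
clock: 2.2
tool_pos: [0.5526, -0.0211, 0.1055]
eef_rot: [0.229, 0.974, -0.001, -0.005]
contact_force: [-0.1, 0.7, -0.2]
opening: 0.004
finger_force: 0.0
[ 0.55429982 -0.02098011  0.10823008] [ 0.17289086  0.53419932 -0.50776319]
```

View pics/s1.png

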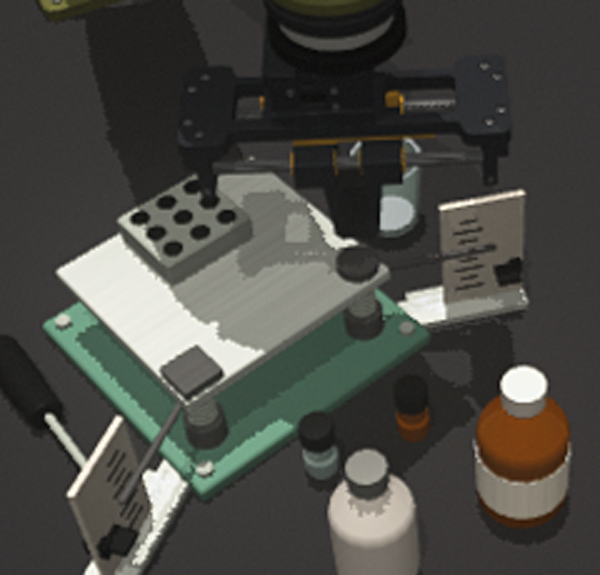

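The gripper is over the round pad, with scale and clip unobstructed (clip at crop (508,270)). A lug of the gripper body at crop (207,195) hangs near the tube block, so I'll check its height.

```bash
python3 - <<'E'
from h import *
c=optics.get_calibration("scene");p,d=optics.snapshot("scene");print(r.get_state()["tool_pos"])
P=lambda u,v:(lambda o,k:(o+k*d[v,u]).round(3))(*ray(c,u,v))
for u,vs in((222,range(196,214,2)),(336,range(190,206,2)),(282,range(216,232,2))):
    for v in vs: print(u,v,P(u,v),p[v,u].max())
E
```

```text
[ 0.55613685 -0.02089125  0.1102867 ]
222 196 [ 0.551 -0.109  0.197] 29
222 198 [ 0.552 -0.11   0.194] 30
222 200 [ 0.55  -0.11   0.189] 32
222 202 [ 0.55  -0.111  0.185] 34
222 204 [ 0.551 -0.112  0.183] 38
222 206 [ 0.549 -0.112  0.177] 49
222 208 [ 0.548 -0.112  0.173] 25
222 210 [ 0.467 -0.093  0.09 ] 27
222 212 [ 0.471 -0.095  0.09 ] 26
336 190 [0.623 0.034 0.199] 27
336 192 [0.623 0.034 0.195] 25
336 194 [0.621 0.036 0.189] 25
336 196 [0.624 0.034 0.189] 25
336 198 [0.62  0.036 0.181] 27
336 200 [0.622 0.034 0.179] 47
336 202 [0.622 0.034 0.175] 30
336 204 [ 0.467  0.122 -0.   ] 50
282 216 [ 0.562 -0.027  0.125] 30
282 218 [ 0.561 -0.027  0.12 ] 27
282 220 [ 0.563 -0.028  0.118] 28
282 222 [ 0.563 -0.028  0.114] 30
282 224 [ 0.561 -0.028  0.107] 32
282 226 [ 0.467  0.009 -0.001] 128
282 228 [ 0.54  -0.02   0.075] 76
282 230 [ 0.545 -0.023  0.076] 44
```

Lugs sit 64 mm above the TCP, as specified, so they are clear of everything when pressing. Descend.

```bash
python3 -m creep '[{"grip":-1,"tx":0,"ty":0,"tz":1.5,"spin":0},{"grip":-1,"tx":0,"ty":0,"tz":1.2,"spin":0},{"grip":-1,"tx":0,"ty":0,"tz":0.4,"spin":0},{"grip":-1,"tx":0,"ty":0,"tz":0.3,"spin":0},{"grip":-1,"tx":0,"ty":0,"tz":0.3,"spin":0},{"grip":-1,"tx":0,"ty":0,"tz":0.3,"spin":0},{"grip":-1,"tx":0,"ty":0,"tz":0,"spin":0},{"grip":-1,"tx":0,"ty":0,"tz":0,"spin":0}]'
cat > look.py <<'E'
from h import *
import sys
np.set_printoptions(linewidth=250,suppress=True)
s=r.get_state();print(s["clock"],s["tool_pos"].round(4),s["contact_force"].round(1))
c=optics.get_calibration("scene");p,d=optics.snapshot("scene")
cv2.imwrite("pics/%s.png"%sys.argv[2],crop(p[:,:,::-1],*((275,195,100,75,6) if sys.argv[1]=="r" else (140,255,100,115,5)),))
x0,x1,y0,y1=(318,352,220,246) if sys.argv[1]=="r" else (172,210,310,356)
v,u=np.mgrid[y0:y1,x0:x1];R=c["extrinsics"][:3,:3];t=c["extrinsics"][:3,3]
q=np.stack([(u-c["cx"])/c["fx"],(v-c["cy"])/c["fy"],np.ones_like(u)],-1)*d[y0:y1,x0:x1,None]
W=(q-t)@R
# distance in front of the board (plane fit through bright board pixels, robust)
B=np.array(eval(open("board_%s"%sys.argv[1]).read())) if False else None
g=p[y0:y1,x0:x1].max(2);print("cols",x0,"rows",y0);print((W[...,2]*1000).round().astype(int))
E
python3 look.py r a1
```

```text
clock: 2.97
tool_pos: [0.5579, -0.0208, 0.0714]
eef_rot: [0.229, 0.973, 0.001, 0.001]
contact_force: [1.2, 0.4, 1.5]
opening: -0.0
finger_force: 1.0
2.9667 [ 0.5579 -0.0208  0.0714] [1.2 0.4 1.5]
cols 318 rows 220
[[ 84  82  80  80  80  80  80  79  79  78  77  76  76  76  76  75  74 139 139 141 140 140  74  73  71  69  71  71  70  68  68  -1   0  -1]
 [ 82  79  78  79  79  78  79  76  78  75  75  75  78  74  73  73  72 140 139 138 138 138  72  70  71  68  68  67  68  67  66  -2   0  -2]
 [ 77  76  77  75  78  76  74  75  74  74  75  73  73  72  70  72  70  70  69  68  67  68  67  68  65  65  65  66  63  66  65   4   1  -1]
 [ 74  76  73  75  76  72  72  73  70  72  71  70  69  69  69  68  66  66  67  66  68  66  63  67  64  63  61  63  63  63  63  -1  -2  -1]
 [ 74  73  72  71  71  68  70  69  70  69  69  66  66  66  66  66  64  65  64  64  65  61  63  62  61  60  61  60  58  59  58  -2   0  -3]
 [ 74  70  70  69  68  67  67  66  67  66  65  66  67  65  64  64  63  63  62  63  61  60  60  61  58  59  58  58  57  58  58   0  -2   0]
 [ 68  68  69  67  65  65  65  63  63  67  65  63  6
[... 2028 characters left out ...]
  1]
 [ 32  29  29  29  29  29  28  31  28  28  25  26  26  26  26  27  23  24  24  21  31  35  32  34  37  39  36  35  36  35  35  -1  -3  -1]
 [ 27  26  29  28  27  27  25  25  26  23  23  23  22  24  22  19  23  18  21  19  20  34  34  33  35  34  35  34  35  32  30  -4  -1  -1]
 [ 27  27  24  24  24  26  24  25  24  18  21  22  19  20  20  20  21  19  19  17  17  35  33  35  31  32  31  30  32  14  10  -1 734  -2]
 [ 24  21  24  24  24  23  20  22  19  19  20  19  18  17  17  18  17  14  13  15  15  32  32  32  10  10  12   8  11  10   8   0   3  -1]
 [ 23  20  21  20  22  20  20  20  18  19  18  16  15  13  16  15  14  11  12  11  12   9  10  10  10  10   9   9   6   9   6  -3  -1   1]]
```

Rod top at the tip reads ≈57 mm (67 at rest, target 35.7). Going another 8 mm, gently.

```bash
python3 -m creep '[{"grip":-1,"tx":0,"ty":0,"tz":0.3,"spin":0},{"grip":-1,"tx":0,"ty":0,"tz":0.3,"spin":0},{"grip":-1,"tx":0,"ty":0,"tz":0.2,"spin":0},{"grip":-1,"tx":0,"ty":0,"tz":0,"spin":0},{"grip":-1,"tx":0,"ty":0,"tz":0,"spin":0},{"grip":-1,"tx":0,"ty":0,"tz":0,"spin":0}]'
python3 look.py r a2 | sed -n '1,2p;12,30p'
```

```text
clock: 3.52
tool_pos: [0.5577, -0.0208, 0.0629]
eef_rot: [0.229, 0.974, 0.001, 0.001]
contact_force: [2.3, 1.5, 3.9]
opening: 0.005
finger_force: 2.4
3.5167 [ 0.5577 -0.0208  0.0629] [2.3 1.5 3.9]
cols 318 rows 220
 [ 59  63  59  63  61  59  57  57  57  56  55  54  57  55  58  52  53  55  53  54  51  52 734  51  51  49  47  48  49  46  47   0   0   1]
 [ 60  60  58  58  58  56  56  55  59  55  53  56  54  52  53  54  52  49  51  49  49  48  49  49  47  48  48  45  45  45  45  -1   1  -1]
 [ 57  56  55  56  56  54  53  54  51  53  52  50  51  49  48  48  49  46  48  49  46  49  46  46  44  44  43  42  44  43  40   2  -2  -1]
 [ 54  53  54  51  52  48  51  50  52  51  50  50  45  45  46  45  47  46  45  44  45  45  45  43  42  42  41  41  42  40  41  -1  -2   0]
 [ 52  53  50  50  48  48  48  48  48  47  47  48  47  43  43  46  43  43  43  42  40  40  40  42  40  38  39  39  40  37  38  -1  -2  -2]
 [ 48  49  48  49  47  47  48  46  47  45  44  43  43  42  41  43  40  41  37  39  38  37  39  39  38  38  37  38  38  40  39   1  -1   1]
 [ 45  48  47  46  45  44  44  43  44  42  41  39  
[... 778 characters left out ...]
 -3]
 [ 46  44  44  46  31  27  28  31  26  29  27  27  24  24  27  27  25  23  23  22  29  35  34  36  34  35  36  35  37  34  36  -3  -1  -3]
 [ 26  28  30  29  25  28  27  27  26  25  23  24  25  22  22  21  20  21  20  20  19  37  35  36  34  35  35  35  35  32  29   0  -2  -3]
 [ 27  27  26  26  25  25  23  25  22  24  23  23  19  21  23  18  19  17  20  20  19  35  34  35  32  35  30  30  30  12   8  -1  -1  -1]
 [ 23  23  24  23  23  23  21  21  19  20  19  19  18  15  17  17  16  15  19  14  16  31  31  30  12  12  11   7  11   8  10  -1  -2  -2]
 [ 23  22  21  19  21  19  19  19  18  17  16  15  17  14  16  13  14  12  13  12  11  10  12  10   8   9   9   8  10  10   6  -1   0   2]]
```

Tip rod ≈44.5 mm now (target ≈35.7). Another 4.5 mm.

```bash
python3 -m creep '[{"grip":-1,"tx":0,"ty":0,"tz":0.25,"spin":0},{"grip":-1,"tx":0,"ty":0,"tz":0.2,"spin":0},{"grip":-1,"tx":0,"ty":0,"tz":0,"spin":0},{"grip":-1,"tx":0,"ty":0,"tz":0,"spin":0}]'
python3 look.py r a3 | sed -n '1,2p;18,30p'
```

```text
clock: 3.9
tool_pos: [0.5576, -0.0208, 0.0585]
eef_rot: [0.229, 0.974, 0.001, 0.001]
contact_force: [3.1, 2.6, 5.4]
opening: 0.005
finger_force: 3.1
3.9 [ 0.5576 -0.0208  0.0585] [3.1 2.6 5.4]
cols 318 rows 220
 [ 45  46  48  46  46  46  43  42  42  44  44  44  42  40  39  41  38  39  37  37  36  37  36  36  34 734  39  38  38  40  38  -1  -1  -1]
 [ 45  41  43  43  40  40  41  41  40  40  42  38  38  36  37  36  38  35  36  34  36  33  34  34  35  34  36  36  37  38  36   0   0  -2]
 [ 43  41  41  39  40  40  38  40  36  37  38  37  34  37  35  35  35  34  33  36  35  34  35  37  35  35  36  36  32  34  34  -1   2   1]
 [ 40  38  40  36  38  38  40  37  35  32  35  32  34  31  34  30  30  29  32  33  35  35  34  35  35  33  35  34  34  35  28  -1   1  -1]
 [ 38  36  34  36  34  35  34  37  31  32  32  30  30  28  31  32  28  30  26  28  37  34  33  34  34  36  36  36  35  35  27   1  -1   1]
 [ 36  34  33  31  31  30  32  33  29  39  39  40  39  38  40  36  39  39  37  22  35  33  34  35  34  34  36  37  35  36  20  -2   2   1]
 [ 42  42  43  43  40  40  40  39  40  41  39  36  40  38  38  38  37  35  36  24  31  37  33  36  34  36  34  35  35  36  35  -1  -1  -3]
 [ 42  42  41  41  40  39  42  40  40  37  37  38  38  38  36  36  36  34  21  20  20  33  34  36  36  35  35  33  34  33  31  -1   1  -2]
 [ 43  40  40  38  41  38  37  39  37  24  22  20  22  19  21  20  20  17  19  15  16  35  33  33  33  31  32  32  30  13  11   1   0  -1]
 [ 26  25  24  23 734  23  23  21  22  20  19  20  19  17  14  15  17  16  14  14  16  33  33  31  12  13  11  11  11   9   9  -1  -2   1]
 [ 20  22  20  18  23  19  20  18  18  16  18  15  15  15  16  14  13  12  13  12  12  13  11   7   8   9  10   8   9   9   5  -1   1   1]]
```

View pics/a3.png

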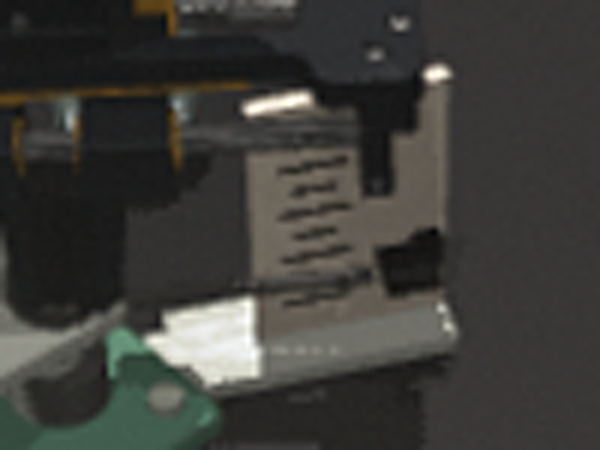

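Tip centre ≈36 mm and mark 33.2 mm; the slope is 1.9 mm of tip per mm of TCP. Going 1.4 mm further.

```bash
python3 -m creep '[{"grip":-1,"tx":0,"ty":0,"tz":0.14,"spin":0},{"grip":-1,"tx":0,"ty":0,"tz":0,"spin":0},{"grip":-1,"tx":0,"ty":0,"tz":0,"spin":0}]'
python3 look.py r a4 | sed -n '1,2p;21,30p'
```

```text
clock: 4.2
tool_pos: [0.5576, -0.0209, 0.0572]
eef_rot: [0.229, 0.973, 0.0, 0.001]
contact_force: [2.5, 2.5, 5.9]
opening: 0.004
finger_force: 3.3
4.2 [ 0.5576 -0.0209  0.0572] [2.5 2.5 5.9]
cols 318 rows 220
 [ 42  38  37  37  38  38  38  34  37  36  37  34  33  32  33  33  31  31  28  30  34  36  35  36  33  33  37  37  35  33  32   0  -2   0]
 [ 37  39  37  37  36  37  35  33  36  31  31  30  30  30  29  31  30  27  27  30  37  35  35  34  36  36  34  36  35  36  28   1  -1  -2]
 [ 34  31  32  32  31  33  30  32  29  31  28  30  30  29  28  27  25  36  27  25  36  36  34  34  37  36  33  35  36  35  20   0   0  -1]
 [ 35  30  31  31  30  30  38  36  39  39  39  40  37  38  38  39  36  37  35  21  30  35  35  35  35  37  35  33  35  35  35  -1   0   0]
 [ 40  42  40  40  38  41  40  39  36  36  36  37  36  36  37  33  33  33  34  19  20  34  34  33  36  34  33  33  35  36  32  -1   1  -1]
 [ 41  40  39  38  39  40  39  39  36  35  35  37  35  34  34  32  32  18  17  16  17  33  33  34  34  33  31  32  32  13  10  -2   1  -2]
 [ 39  36  37  37  37  36  21  21  18  19  18  19  18  16  18  18  17  16  16  15  14  29  29  32  10  11  13  10  10   6  11   0  -1  -1]
 [ 21  21  21  21  20  19  20  18  19  16  16  16  15  16  15  14  11  13  12  11  14  11  10  12   9   9  10   7   7   3   6  -2   0   1]]
```

Tip centre is now ≈34 mm. A last 0.3 mm, then hold.

```bash
python3 -m creep '[{"grip":-1,"tx":0,"ty":0,"tz":0.03,"spin":0},{"grip":-1,"tx":0,"ty":0,"tz":0,"spin":0},{"grip":-1,"tx":0,"ty":0,"tz":0,"spin":0},{"grip":-1,"tx":0,"ty":0,"tz":0,"spin":0},{"grip":-1,"tx":0,"ty":0,"tz":0,"spin":0},{"grip":-1,"tx":0,"ty":0,"tz":0,"spin":0},{"grip":-1,"tx":0,"ty":0,"tz":0,"spin":0},{"grip":-1,"tx":0,"ty":0,"tz":0,"spin":0}]'
python3 look.py r a5 | sed -n '1,2p;21,30p'
python3 - <<'E'
from h import *
c=optics.get_calibration("scene")
D=np.mean([optics.snapshot("scene")[1] for _ in range(5)],0)
P=lambda D,u,v:(lambda o,k:(o+k*D[v,u])*1000)(*ray(c,u,v))
for v in range(241,247): print(v,[round(P(D,u,v)[2],1) for u in range(326,344)])
E
```

```text
clock: 4.92
tool_pos: [0.5576, -0.0209, 0.0569]
eef_rot: [0.229, 0.973, 0.0, 0.001]
contact_force: [2.7, 2.9, 5.9]
opening: 0.003
finger_force: 3.3
4.9167 [ 0.5576 -0.0209  0.0569] [2.7 2.9 5.9]
cols 318 rows 220
 [ 41  38  38  37  37  38  37  36  34  34  35  33  33  33  35  32  32  30  31  33  36  33  35  36  36  32  34  34  36  33  30   0   1   1]
 [ 38  35  35  35  34  35  33  33  32  33  35  31  31  31  30  29  28  27  29  28  33  34  34  36  35  33  34  33  37  36  27  -1  -1  -3]
 [ 33  33  32  33  31  32  31  30  29  30  27  29  30  27  29  26  26  26  27  26  34  32  38  36  32  33  33  37  34  34  20  -1  -2  -1]
 [ 33  28  31  31  31  27  29  29  39  39  38  37  38  38  38  37  35  36  35  22  32  32  35  35  34  33  36  35  35  34  36   1  -1  -2]
 [ 41  40  40  39  38  38  37  38  37  38  38  36  37  37  38  36  33  34  34  21  20  35  35  35  32  36  33  34  34  33  32   0  -1   0]
 [ 37  39  40  37  40  38  37  39  35  38  35  37  33  34  34  33  32  33  18  16  17  35  33  36  32  32  33  30  33  12  13   0  -2  -2]
 [ 36  38  36  37  34  36  36  31  21  19  21  24  19
[... 1490 characters left out ...]
p.float64(30.6), np.float64(11.5), np.float64(11.8)]
245 [np.float64(17.8), np.float64(16.9), np.float64(16.6), np.float64(16.8), np.float64(15.7), np.float64(15.1), np.float64(15.1), np.float64(14.7), np.float64(157.8), np.float64(12.3), np.float64(13.1), np.float64(12.2), np.float64(11.9), np.float64(11.4), np.float64(10.3), np.float64(9.8), np.float64(9.4), np.float64(9.0)]
246 [np.float64(15.6), np.float64(14.5), np.float64(14.2), np.float64(12.9), np.float64(13.1), np.float64(11.5), np.float64(11.4), np.float64(11.1), np.float64(10.0), np.float64(10.4), np.float64(9.2), np.float64(9.3), np.float64(8.5), np.float64(8.4), np.float64(7.8), np.float64(8.2), np.float64(6.6), np.float64(6.6)]
```

Tip rod top 36.0 (centre ≈33.5) against mark ≈33.2: level. Holding a bit longer, then releasing smoothly straight up.

```bash
python3 -m creep '[{"grip":-1,"tx":0,"ty":0,"tz":0,"spin":0},{"grip":-1,"tx":0,"ty":0,"tz":0,"spin":0},{"grip":-1,"tx":0,"ty":0,"tz":0,"spin":0},{"grip":-1,"tx":0,"ty":0,"tz":0,"spin":0},{"grip":-1,"tx":0,"ty":0,"tz":0,"spin":0},{"grip":-1,"tx":0,"ty":0,"tz":0,"spin":0},{"grip":-1,"tx":0,"ty":0,"tz":0,"spin":0},{"grip":-1,"tx":0,"ty":0,"tz":0,"spin":0}]'
python3 -m creep '[{"grip":-1,"tx":0,"ty":0,"tz":-0.5,"spin":0},{"grip":-1,"tx":0,"ty":0,"tz":-0.7,"spin":0},{"grip":-1,"tx":0,"ty":0,"tz":-0.8,"spin":0},{"grip":-1,"tx":0,"ty":0,"tz":-1.5,"spin":0},{"grip":-1,"tx":0,"ty":0,"tz":-2.0,"spin":0},{"grip":-1,"tx":0,"ty":0,"tz":-1.5,"spin":0},{"grip":-1,"tx":0,"ty":0,"tz":0,"spin":0},{"grip":-1,"tx":0,"ty":0,"tz":0,"spin":0}]'
python3 look.py r a6 | sed -n '10,14p'
```

```text
clock: 5.88
tool_pos: [0.5576, -0.0209, 0.0569]
eef_rot: [0.229, 0.973, 0.0, 0.001]
contact_force: [2.6, 2.2, 6.3]
opening: 0.007
finger_force: 3.3
clock: 6.55
tool_pos: [0.5556, -0.0225, 0.1268]
eef_rot: [0.229, 0.973, -0.001, -0.001]
contact_force: [0.1, -0.3, 0.9]
opening: 0.004
finger_force: 0.0
 [ 65  65  64  63  64  63  65  63  61  62  60  60  63  59  59  60  58  58  57  56  58  56  54  54  53  54  53  52  54  52  53   2   2  -2]
 [ 63  63  62  62  62  61  61  58  61  60  59  58  58  59  68  66  65  68  67  67  54  56  55  52  51  49  53  52  49  51  51  -1   0   0]
 [ 62  61  60  59  60  59  58  57  56  67  67  66  66  67  68  64  67  67  67  63  52  53  51  48  48  49  46  48  47  50  46  -2   2  -2]
 [ 59  57  59  66  67  68  68  64  65  68  67  66  66  69  67  65  65  63  65  47  46  48  46  48  49  46  47  44  45  45  46   1   0  -1]
 [ 68  67  66  67  69  66  69  67  65  66  69  65  66  64  48  48  48  48  48  48  47  42  45  44  46  47  44  44  45  43  43   0  -1  -3]
```

Round corner is back up (rod top 67 mm). Now to the square pad.

```bash
python3 -m creep '[{"grip":-1,"tx":-2.1,"ty":-2.6,"tz":0,"spin":0},{"grip":-1,"tx":-2.2,"ty":-2.6,"tz":0,"spin":0},{"grip":-1,"tx":-2.2,"ty":-2.6,"tz":0,"spin":0},{"grip":-1,"tx":-2.1,"ty":-2.5,"tz":0,"spin":0},{"grip":-1,"tx":0,"ty":0,"tz":0.8,"spin":0},{"grip":-1,"tx":0,"ty":0,"tz":1.0,"spin":0},{"grip":-1,"tx":0,"ty":0,"tz":1.0,"spin":0},{"grip":-1,"tx":0,"ty":0,"tz":0,"spin":0}]'
python3 - <<'E'
from h import *
p,d=optics.snapshot("scene");cv2.imwrite("pics/s2.png",crop(p[:,:,::-1],140,180,180,190,3))
s=r.get_state();print(s["tool_pos"],s["contact_force"])
E
```

```text
clock: 7.27
tool_pos: [0.5854, -0.1494, 0.0954]
eef_rot: [0.228, 0.974, 0.0, -0.003]
contact_force: [-1.5, 1.1, -0.7]
opening: 0.006
finger_force: 0.0
[ 0.58618176 -0.14939228  0.09649296] [ 0.57927985 -0.42844245 -0.17040762]
```

View pics/s2.png

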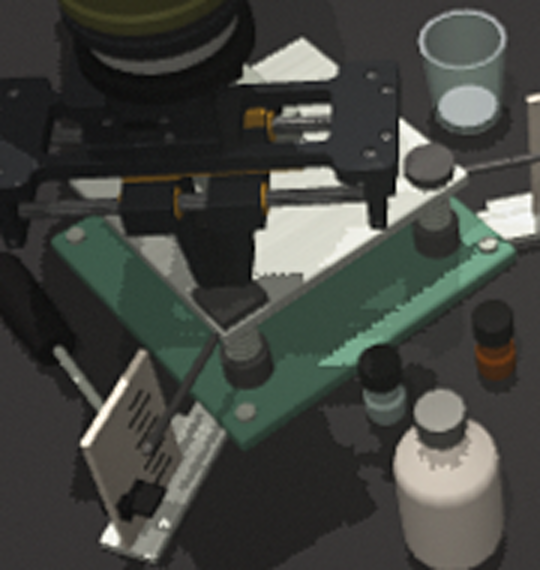

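Fingers are right above the square pad, and its scale and clip are in view (tip at crop (150,445), clip (140,498)). Descending to about z=0.067.

```bash
python3 -m creep '[{"grip":-1,"tx":0,"ty":0,"tz":1.0,"spin":0},{"grip":-1,"tx":0,"ty":0,"tz":0.6,"spin":0},{"grip":-1,"tx":0,"ty":0,"tz":0.3,"spin":0},{"grip":-1,"tx":0,"ty":0,"tz":0.3,"spin":0},{"grip":-1,"tx":0,"ty":0,"tz":0.3,"spin":0},{"grip":-1,"tx":0,"ty":0,"tz":0.3,"spin":0},{"grip":-1,"tx":0,"ty":0,"tz":0,"spin":0},{"grip":-1,"tx":0,"ty":0,"tz":0,"spin":0}]'
python3 look.py s b1 | sed -n '1,2p;16,46p'
```

```text
clock: 7.98
tool_pos: [0.588, -0.1518, 0.0706]
eef_rot: [0.229, 0.973, 0.0, 0.0]
contact_force: [0.6, 0.9, 1.5]
opening: 0.008
finger_force: 1.0
7.9833 [ 0.588  -0.1518  0.0706] [0.6 0.9 1.5]
cols 172 rows 310
```

```bash
sed -i 's/linewidth=250/linewidth=250,threshold=9999/' look.py; sed -i 's/(172,210,310,356)/(180,202,320,354)/' look.py
python3 look.py s b1
```

```text
8.0333 [ 0.588  -0.1518  0.0707] [-0.9 -0.2  1.9]
cols 180 rows 320
[[ 81  81  76  76  73  70  66  67  63  61  58  55  52  50  47  45  58  57  60  55   5   6]
 [ 82  78  76  74  72  69  66  64  60  60  56  53  50  47  45  41  56  55  55  55   4   4]
 [ 79  79  74  74  71  68  65  59  57  59  56  49  47  45  43  58  59  55  55   3   4   5]
 [ 80  75  76  70  69  66  63  60  58  54  50  48  46  42  41  57  58  58   5   4   7   4]
 [ 76  74  71  70  66  64  59  60  55  54  49  49  46  42  56  57  59  55   5   5   5   4]
 [ 77  71  70  66  65  62  60  58  55  52  49  47  42  59  59  58  57  30   6   7   4   7]
 [ 72  70  69  66  64  62  59  54  51  51  45  44  40  58  58  57  56  25  26   5   6   6]
 [ 73  69  67  68  60  57  57  54  52  48  46  42  59  57  57  57  28  26  23   6   6   7]
 [ 70  68  64  62  59  58  55  50  48  48  44  42  56  59  57  55  26  23  21   6   6   8]
 [ 68  64  64  62  55  54  54  49  46  48  39  56  57  55  56  26  26  22  18  17   6   4]
 [ 67  65  63  59  58  56  54  47  47  43  41  57  57  56  54  26  22  21  17  17   6   6]
 [ 65  62  62  59  56  53  50  
[... 1362 characters left out ...]
9  40  39  41  41  38  38  37   6   4   5   5   3   6   7   4]
 [ 45  44  44  42  41  40  39  40  40  38  41  41  38  36   4   6   5   6   7   6   5   2]
 [ 41  43  41  40  40  40  39  42  41  41  39  42  38   9   7   6   5   6   7   3   6   2]
 [ 44  44  43  39  40  38  41  39  39  41  40  38 734   6   5   4   5   7   6   5   5   2]
 [ 41  45  40  36  39  37  42  40  40  39  40  37   4   6   6   7   5   6   6   8   4   1]
 [ 40  39  39  34  33  35  38  42  39  40  38   3   6   6   7   5   7   5   6   5   3   1]
 [ 36  36  36  31  21  18  18  12  35  37  37   3   6   4   8   6   5   3   6   4   0   1]
 [ 30  32  35  33  19  15  13  11   8   5   7   6   5   6   5   5   3   6   5   3   1   0]]
```

Tip rod top ≈56, target ≈40.2. 7 mm more.

```bash
python3 -m creep '[{"grip":-1,"tx":0,"ty":0,"tz":0.3,"spin":0},{"grip":-1,"tx":0,"ty":0,"tz":0.25,"spin":0},{"grip":-1,"tx":0,"ty":0,"tz":0.15,"spin":0},{"grip":-1,"tx":0,"ty":0,"tz":0,"spin":0},{"grip":-1,"tx":0,"ty":0,"tz":0,"spin":0}]'
python3 look.py s b2 | sed -n '8,34p'
```

```text
clock: 8.5
tool_pos: [0.5881, -0.1519, 0.0636]
eef_rot: [0.229, 0.973, 0.0, 0.0]
contact_force: [-0.7, 0.4, 4.0]
opening: 0.006
finger_force: 2.1
 [ 75  71  69  66  65  62  61  58  55  52  51  49  45  40  38  35  31  47  48  48  46   6]
 [ 75  68  69  66  63  61  57  54  51  50  48  46  41  39  36  34  49  49  47  45   7   7]
 [ 74  68  67  66  61  60  55  56  51  48  45  43  41  36  34  31  47  48  46  45   3   8]
 [ 71  68  65  64  60  57  56  54  49  46  44  42  38  35  32  47  47  47  45   5   3   5]
 [ 68  68  62  60  59  58  54  48  48  46  41  39  39  32  30  46  48  45  43  16   3   6]
 [ 67  65  62  59  57  55  51  50  47  43  40  38  34  33  45  48  47  46  18  15   5   6]
 [ 67  64  61  56  54  51  49  47  44  40  38  36  34  31  47  47  48  17  16  14   7   5]
 [ 65  61  58  59  55  50  47  43  42  38  39  33  31  47  46  45  47  17  14  12   7   5]
 [ 62  59  58  56  52  49  44  44  42  40  35  33  30  45  48  46  19  16  13   7   6   4]
 [ 61  58  56  54  47  46  44  44  39  39  32  29  45  45  47  46  17  15  10   8   4   4]
 [ 60  57  55  52  48  47  41  39  38  35  3
[... 802 characters left out ...]
38  41  39  41  39  41  40  38  39   6   6   5   5   3   7   5]
 [ 44  44  42  44  39  41  41  40  39  41  37  39  37  38  38   3   5   5   5   6   1   6]
 [ 45  46  43  44  41  39  40  42  38  39  40  40  40  38   5   6   6   5   6   6   7   4]
 [ 47  44  43  43  38  40  38  37  39  39  38  38  39  36   6   8   5   6   5   7   5   6]
 [ 44  44  43  40  40  42  40  39  41  38  39  40  38   6   6   4   5   5   8   7   3   4]
 [ 44  43  41  39  39  40  37  40  38  40  41  40  36   7   4   4   5   6   5   7   4   2]
 [ 41  41  39  39  40  38  42 734  38  39  40  38   5   4   6   4   3   6   4   5   2   3]
 [ 38  40  40  35  31  37  36  39  40  39  37   6   5   3   3   5   6   5   4   4   5  -1]
```

View pics/b2.png

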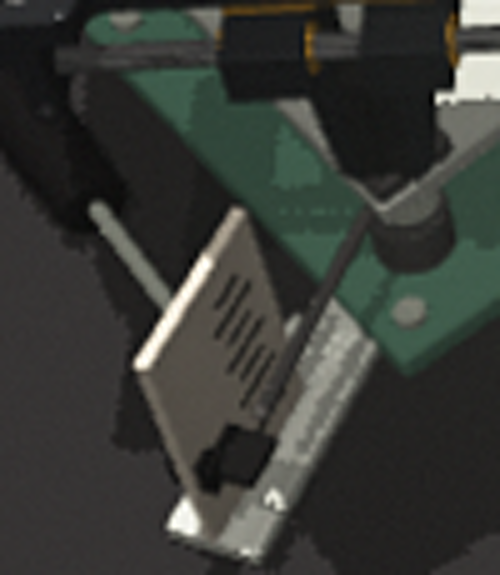

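Tip (crop (265,415)) is just above the clip (crop (240,455)); rod top ≈45.3, so 5 mm of tip to go. 2.6 mm more.

```bash
python3 -m creep '[{"grip":-1,"tx":0,"ty":0,"tz":0.16,"spin":0},{"grip":-1,"tx":0,"ty":0,"tz":0.1,"spin":0},{"grip":-1,"tx":0,"ty":0,"tz":0,"spin":0},{"grip":-1,"tx":0,"ty":0,"tz":0,"spin":0}]'
cat > avg.py <<'E'
from h import *
np.set_printoptions(linewidth=200,suppress=True)
c=optics.get_calibration("scene");D=np.median([optics.snapshot("scene")[1] for _ in range(5)],0)
for v in range(330,346): print(v,np.array([(lambda o,k:(o+k*D[v,u])*1000)(*ray(c,u,v))[2] for u in range(184,200)]).round(1))
E
python3 avg.py
```

```text
clock: 8.88
tool_pos: [0.5881, -0.1519, 0.061]
eef_rot: [0.229, 0.973, 0.0, 0.0]
contact_force: [0.1, 0.7, 5.0]
opening: 0.005
finger_force: 2.5
330 [56.6 54.5 50.9 48.3 46.6 43.5 40.1 38.3 35.7 32.4 28.5 42.9 43.3 43.9 42.  14.7]
331 [55.1 52.9 49.7 47.8 43.9 41.7 39.1 38.2 34.1 30.1 29.1 43.5 43.6 42.7 42.3 12.1]
332 [53.3 50.6 47.7 45.8 42.8 39.5 38.  34.9 31.  29.2 42.4 43.  42.2 41.9 13.1 10.7]
333 [51.6 48.9 46.6 43.3 40.5 36.7 35.  32.3 30.2 28.4 42.2 42.3 42.2 40.5 11.1  9.3]
334 [51.2 47.5 45.4 42.1 38.5 37.3 33.9 31.4 29.  41.1 43.1 41.7 42.3 13.3  9.1  7.5]
335 [48.4 46.4 42.9 40.9 38.3 35.5 31.9 28.8 26.1 43.6 42.1 41.6 40.4 12.5  8.7  5. ]
336 [47.  44.3 42.1 39.4 37.3 32.1 30.1 30.1 40.9 42.9 41.7 41.  11.8  9.3  7.5  5.9]
337 [45.9 42.4 40.3 37.  34.7 32.1 29.2 25.2 41.4 41.5 41.  39.  10.7  7.5  4.5  5.7]
338 [44.3 40.3 38.  35.6 32.7 29.5 28.3 40.7 43.2 42.6 40.1 11.6  9.2  6.2  5.5  4.7]
339 [42.4 39.1 36.1 32.7 30.2 27.6 25.6 42.  41.  41.2 39.1 11.   6.5  6.6  5.5  6.3]
340 [40.8 38.9 39.9 39.4 29.2 26.  23.5 20.7 39.3 39.7 12.7  9.2  5.8  5.   5.8  7. ]
341 [40.8 41.3 39.  39.1 38.8 40.4 40.1 19.8 16.1 12.1 10.4  6.9  5.3  4.8  5.3  4.9]
342 [39.3 41.1 39.  40.4 40.  40.6 40.2 39.7 39.3 39.   7.7  5.2  5.7  6.1  6.4  5.1]
343 [40.  39.2 38.9 38.9 40.2 38.8 40.1 39.4 39.6 40.  40.2  5.   6.6  5.7  5.   5.7]
344 [40.5 39.1 37.5 38.3 40.9 39.4 40.2 40.2 40.8 39.9 38.6  5.   5.5  6.   5.5  4.6]
345 [39.1 39.3 39.3 40.2 38.5 40.1 38.8 39.4 39.8 40.4 36.5  5.5  5.1  5.4  4.6  4.8]
```

Tip top ≈41.2, clip top 39.7 (target 40.2). A last 0.5 mm and hold.

```bash
python3 -m creep '[{"grip":-1,"tx":0,"ty":0,"tz":0.05,"spin":0},{"grip":-1,"tx":0,"ty":0,"tz":0,"spin":0},{"grip":-1,"tx":0,"ty":0,"tz":0,"spin":0},{"grip":-1,"tx":0,"ty":0,"tz":0,"spin":0},{"grip":-1,"tx":0,"ty":0,"tz":0,"spin":0},{"grip":-1,"tx":0,"ty":0,"tz":0,"spin":0},{"grip":-1,"tx":0,"ty":0,"tz":0,"spin":0},{"grip":-1,"tx":0,"ty":0,"tz":0,"spin":0}]'
python3 avg.py | sed -n '6,13p'
```

```text
clock: 9.8
tool_pos: [0.5881, -0.1519, 0.0605]
eef_rot: [0.229, 0.973, 0.0, 0.0]
contact_force: [-0.1, 0.8, 5.4]
opening: 0.005
finger_force: 2.6
335 [48.6 46.6 44.  41.3 38.1 35.2 31.6 29.2 25.5 39.5 42.4 42.3 39.5 12.2  9.   5.5]
336 [47.  44.6 40.8 38.5 38.3 33.4 31.4 29.7 40.9 42.4 41.6 39.7 12.3  9.3  6.9  4.8]
337 [45.2 42.9 39.6 37.1 34.7 31.7 28.8 26.1 40.  39.8 41.  40.3 11.8  8.7  6.   4.8]
338 [44.7 40.2 38.5 34.4 32.5 29.2 27.  39.9 41.8 39.6 40.9 12.8  9.5  5.2  5.1  5.5]
339 [41.1 39.6 37.7 33.3 31.4 28.5 25.6 40.4 39.9 40.5 38.2 10.7  8.5  5.3  7.2  5.5]
340 [39.6 39.1 40.8 39.4 30.1 27.1 23.8 20.  39.9 39.2 11.8  8.3  5.3  4.7  5.1  6.2]
341 [38.9 39.3 39.2 38.8 39.2 39.3 38.6 20.  16.  13.5 11.3  6.8  5.6  5.4  7.5  5.6]
342 [39.  39.  39.  39.2 39.4 41.3 40.2 39.9 39.9 39.   8.2  4.1  5.6  6.9  5.   5.4]
```

Rod top at the tip ≈40.2: level with the mark. Hold about 0.7 s more, then release and back up.

```bash
python3 -m creep '[{"grip":-1,"tx":0,"ty":0,"tz":0,"spin":0},{"grip":-1,"tx":0,"ty":0,"tz":0,"spin":0},{"grip":-1,"tx":0,"ty":0,"tz":0,"spin":0},{"grip":-1,"tx":0,"ty":0,"tz":0,"spin":0},{"grip":-1,"tx":0,"ty":0,"tz":0,"spin":0},{"grip":-1,"tx":0,"ty":0,"tz":0,"spin":0},{"grip":-1,"tx":0,"ty":0,"tz":0,"spin":0},{"grip":-1,"tx":0,"ty":0,"tz":0,"spin":0}]'
python3 -m creep '[{"grip":-1,"tx":0,"ty":0,"tz":-0.5,"spin":0},{"grip":-1,"tx":0,"ty":0,"tz":-0.7,"spin":0},{"grip":-1,"tx":0,"ty":0,"tz":-0.8,"spin":0},{"grip":-1,"tx":0,"ty":0,"tz":-2,"spin":0},{"grip":-1,"tx":0,"ty":0,"tz":-3,"spin":0},{"grip":-1,"tx":0,"ty":0,"tz":-3,"spin":0},{"grip":-1,"tx":0,"ty":0,"tz":0,"spin":0},{"grip":-1,"tx":0,"ty":0,"tz":0,"spin":0}]'
python3 - <<'E'
from h import *
p,d=optics.snapshot("scene");cv2.imwrite("pics/end.png",crop(p[:,:,::-1],130,170,240,210,3))
s=r.get_state();print(s["clock"],s["tool_pos"],s["contact_force"])
E
```

```text
clock: 10.72
tool_pos: [0.5881, -0.1518, 0.0605]
eef_rot: [0.229, 0.973, 0.0, 0.0]
contact_force: [0.3, -0.5, 4.2]
opening: 0.005
finger_force: 2.6
clock: 11.38
tool_pos: [0.5888, -0.1521, 0.1624]
eef_rot: [0.229, 0.973, 0.0, 0.002]
contact_force: [-0.3, 0.5, -0.2]
opening: 0.009
finger_force: 0.0
11.4333 [ 0.58767618 -0.1519838   0.160944  ] [ 0.03331035 -0.13094558 -0.49765097]
```

View pics/end.png

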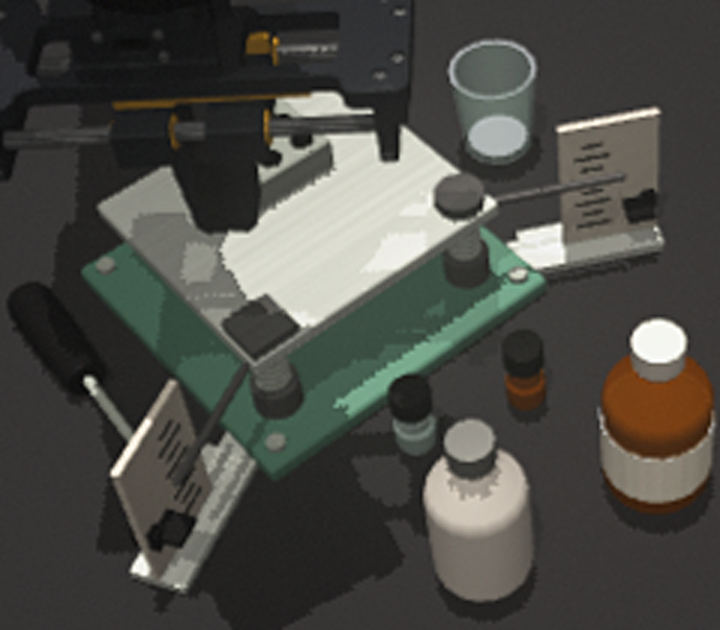

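Both corners are up (tips at crop (622,177) and (180,475)), bystanders and clips are unmoved, and the gripper is clear. Handing in.

```bash
python3 -c "
from plant import workorder;print(workorder.finish_job())"
```

```text
the job is handed in; nothing more can be done
None
```

I pressed the round pad and then the square pad until each pointer was level with its mark (within about 0.5 mm by depth reading), held each for over a second and released; both corners sprang back up, nothing else appeared moved, and I handed the job in.

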